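# Seat the inspection stand's top plate back on its three balls

## Task

The top plate of the blue inspection stand has been knocked off its three locating balls. Work it back sideways until the springs pull it fully home, all three vees down on their balls and the plate level, then let go of it. Do not force it or lift it up on its springs, and leave everything else on the table where it lies.

Things in the scene. Friction and masses are not known exactly. Their poses are not given: they have to be found in the camera images.
- stand: round blue cast base of the inspection stand, 192 mm across, 18 mm high; it does not move. Origin: centre of its underside, 4 mm above the table; z up. Screwed on it is a dark ball ring with three 16 mm steel balls on columns, 60 mm from the ring's middle at 0, 120 and 240 degrees from the ring's x; ball centres 58 mm above the stand's underside. The plate covers them
- stand_top (a point): middle of the stand's top face, 18 mm above its underside. The ball ring (160 mm across, 6 mm thick) is fixed here through wide slots and is tight, but not central: its middle may lie up to 9 mm off along the stand's x and along its y, turned up to 0.05 rad. Its pose is not given. A black stub, 22 mm across, top 37 mm above the stand's underside, marks its middle, seen through the plate's window
- plate: loose octagonal aluminium plate, 164 mm across flats, about 0.6 kg, on the balls. Origin: its middle, on the plane of its underside; z up. Three steel pads form that underside, each with a 90 degree vee, 14 mm wide, running radially at 0, 120 and 240 degrees from the plate's x. Home is where its middle and x axis meet the ring's, each ball in its vee, underside 62.3 mm above the stand's underside
- plate_window (a point): middle of the plate's square window, 60 x 60 mm, sides along the plate's x and y, at the sheet's top face, 14 mm above the underside. The sheet is 6 mm thick, the pads below it 8 mm; below the window 20 mm under the plate's underside are free. Closed fingers put in here can push the plate any way; off the middle of a side they also turn it
- plate_a (a point): point on the plate over ball A (red dot on top), 60 mm from the plate's middle along its +x, on the plane of the underside. 62.3 mm above the stand's underside when home; 3.7 mm higher while the ball is outside its vee. A ball within about 6 mm of the middle of its vee lets the plate drop there
- plate_b (a point): the same over ball B (yellow dot), 60 mm from the middle at 120 degrees. Pads reach 42 to 78 mm from the plate's middle and 28 mm either side of their vee; farther out the plate falls off the ball. Three springs pull the plate down with 7 N in all, only weakly sideways: friction keeps it where it is put
- plate_c (a point): the same over ball C (green dot), 60 mm from the middle at 240 degrees. Sliding the plate along takes about 4 N; when vees catch, it resists, and fully home it takes about 15 N to drive it out again. 40 N would damage it
- caliper: steel caliper with a grey head lying on the mat, 210 mm long along its x, 10 mm high; origin under the middle of its beam. Leave alone
- screwdriver: red-handled screwdriver lying on the mat, 160 mm long along its x; origin under its middle. Leave alone
- pen: blue and black pen on the table, 140 mm long along its x; origin under its middle. Leave alone
- racecar: red model race car, 130 x 57 x 35 mm, nose along +x; origin under its middle. Leave alone
- chassis: stripped brass car chassis on four black wheels, 105 x 72 x 25 mm; origin under its middle. Leave alone
- bushbox: clear open box with red bushes, 110 x 75 x 35 mm; origin under its middle. Leave alone
- clipboard: grey clipboard with a sheet, 300 x 210 x 12 mm; origin under its middle. Leave alone
Things that resemble listed ones, but are neither listed nor needed, are in the scene too. Of the things shaped like the stand, the blue one is meant.

How it is judged:
By the outcome, as a careful person would: the job done as asked, in the order asked, and still so for the second after the job is handed in, with the robot touching nothing.
It also fails if it takes over 48 s, if anything falls off the work surface, if the arm or the gripper's body presses on something with over 40 N, if the wrist force passes 120 N, or if a joint passes its speed limit or range.

## Robot

A 6-joint arm with a two-finger parallel gripper is mounted at the origin on the work surface. World frame = base frame: x ahead of the robot, y to its left, z up, the work surface at z = 0. Lengths are in m, angles in rad, forces in N, time in s.
With the tool pointing down it reaches from about 0.275 to 0.725 m from the base axis. Payload 5.6 kg.
Tool frame: the origin (TCP) lies between the finger pads; the fingertips stand 11 mm ahead of it and the grasp point (between the pads) lies 8 mm behind it; z points along the fingers, y is the line along which they close (so a half turn about z gives the same grasp; the last joint's range is limited). The gripper opens to 85 mm and grips with 20 to 120 N. Pads are 22 mm wide; open, the fingers measure 114 mm over their backs; the gripper's body (76 mm by 85 mm) begins 54 mm behind the grasp point. The pads swing forward as they close: fully open they stand 13 mm farther back than shut.
Start: joints at [-0.958, 0.255, 0.108, 0, -1.424, -0.285], TCP at [0.177, -0.521, 0.242] pointing down, gripper open.
Joint ranges: [-2.95, 2.95], [-1.21, 1.97], [-1.09, 1.5], [-2.87, 1.71], [-2.94, -0.07], [-3.05, 3.05]. Speed limits (rad/s): [2.57, 2.57, 3.14, 3.14, 3.14, 3.14].

## Interface

Orientations are given as a unit quaternion [w, x, y, z].
In Python, from rig import * gives the robot as it stands.
- The arm moves only by the tool apply_moves, never from a script. Its argument "targets" is a list that holds one entry, the list of rows, each a list of 7 numbers: the shift along the tool's x, y, z each as a share of 250 mm, from -1 to 1, then the turn, a rotation vector about the tool's x, y, z each as a share of 6 degrees, from -1 to 1, then the gripper's target within -1 to 1 (fully open at 1, half-way at 0, shut at -1). In form: [[[dx, dy, dz, ax, ay, az, hand], ...]]. A call has 1 to 20 rows; each row shifts and turns the commanded pose from where the row before left it, along the tool's axes as they then stand; what a row does not reach is not made up. A row lasts 1/10 s, in which the tool goes at most 50 mm and 8.59 degrees, less where a joint would pass 70% of its speed; a pose out of reach is approached as far as the arm can. A call with a number of a shift or a turn outside -1 to 1 is refused whole. A call with a gripper value outside its range is refused whole. The fingers move at their own pace and stop on an object; the grip force is fixed at half the most. Time passes only in rows, so rows that do not move let the fingers close. It gives the time, the measured TCP pose, the force, the opening and the grip force at its end, in the units of the state.
- state(): the state, without advancing time (a new reading comes with each control period).
- get_image(name): name is "scene" or "top" or "wrist"; returns (picture, depth): 480x640x3 uint8, red, green, blue; 480x640 float32, m along the optical axis (not along the pixel's ray), 0 where there is no reading.
- camera_params(name): a dict with "camera_matrix" (3x3 intrinsics, pixels), "position" and "rotation" of the camera in the world; the wrist camera has in their place "tool_from_camera" (4x4, takes a point from camera to tool coordinates, whose origin is the TCP and whose axes are the flange's). Camera axes: x right, y down, z forward; pixel columns grow to the right and rows downward; lengths in m; the calibration is good to about 2 mm. A picture is of the moment at which its call begins: read the wrist's pose just before it. camera_params takes no time and is no camera call.
- sign_off(): hands the job in; it is judged then, once.
The state is a dict: "time": time; "joint_pos": joint angles; "qd": joint speeds; "tau": joint torques, N m; "tcp_pos": TCP position; "orientation": TCP orientation; "wrist_force": force on the tool from outside, world axes, zero at the start; "ft_torque": the same for the moment, N m; "finger_gap": finger opening in m; "finger_force": force on a finger pad.
Only numpy, scipy, OpenCV 4.12 (cv2) and the standard library are available. Lean on these libraries where they do the work, as an engineer would, in place of code of your own. Each camera call takes 0.05 s, during which the arm holds its last target. There are 200 camera calls.

## Working session

There is one attempt and no reset: what is moved stays moved. The work goes in short steps, Python scripts to look and compute and a tool call to move; the robot and the scene stay as the last step left them, time stands still between calls to the robot, and variables do not carry over. Pictures are saved under pics/ and viewed, at most 10 in all, crops included, and the job is handed in when it is done.

Besides the shell and the picture viewer there is one more tool, called after "Call:" in YAML: its name, and indented under it one key for each argument. apply_moves: Moves the arm, as the interface text tells. Its arguments: {"type":"object","properties":{"targets":{"type":"array"}},"required":["targets"]}

```bash
mkdir -p pics
python3 - <<'E'
from rig import *
import cv2,numpy as np
for n in ("top","scene"):
    p,d=get_image(n); cv2.imwrite(f"pics/{n}0.png",p[:,:,::-1]); np.save(f"pics/{n}0d.npy",d); np.save(f"pics/{n}0p.npy",p)
    print(n,camera_params(n))
print(camera_params("wrist")); print(state())
E
```

```text
top {'camera_matrix': array([[546.14826055,   0.        , 329.34114497],
       [  0.        , 546.14826055, 243.74626179],
       [  0.        ,   0.        ,   1.        ]]), 'position': array([ 0.13273271, -0.08781132,  1.77040636]), 'rotation': array([ 0.06425178, -0.69592022,  0.71311951, -0.05502107])}
scene {'camera_matrix': array([[505.4023487 ,   0.        , 321.49402637],
       [  0.        , 505.4023487 , 241.366966  ],
       [  0.        ,   0.        ,   1.        ]]), 'position': array([ 1.07572652, -0.70073009,  1.09552925]), 'rotation': array([-0.31873059,  0.86154825,  0.37009128, -0.1384842 ])}
{'camera_matrix': array([[403.53750648,   0.        , 315.56012543],
       [  0.        , 403.53750648, 241.76356628],
       [  0.        ,   0.        ,   1.        ]]), 'tool_from_camera': array([[ 6.56470627e-04, -9.55323141e-01, -2.95562627e-01,
         7.50964395e-02],
       [ 9.99999472e-01,  3.93643679e-04,  9.48744326e-04,
        -2.30453576e-04],
       [-7.90011050e-04, -2.95563094e-01,  9.55322895e-01,
        -1.32033807e-01],
       [ 0.00000000e+00,  0.00000000e+00,  0.00000000e+00,
         1.00000000e+00]])}
{'time': 0.1, 'joint_pos': array([-9.58404678e-01,  2.55716036e-01,  1.07148027e-01, -4.03970381e-04,
       -1.42392063e+00, -2.84605328e-01]), 'qd': array([-1.11233705e-03, -1.34712867e-04,  3.01976880e-03,  2.81683049e-05,
        3.36205459e-04, -4.96603648e-04]), 'tau': array([-2.73877813e-03, -3.87603700e+01,  2.38472664e+01,  5.37790149e+00,
       -3.80773839e-03, -4.08450234e-06]), 'tcp_pos': array([ 0.17698601, -0.52030169,  0.2414797 ]), 'orientation': array([-1.86878014e-04, -1.63131031e-01,  9.86604029e-01,  8.49100411e-04]), 'wrist_force': array([ 0.5586838 , -0.31836276,  0.04851902]), 'ft_torque': array([-0.01989722, -0.01110979, -0.04269381]), 'finger_force': 0.0, 'finger_gap': 0.08535905143283491}
```

View pics/top0.png

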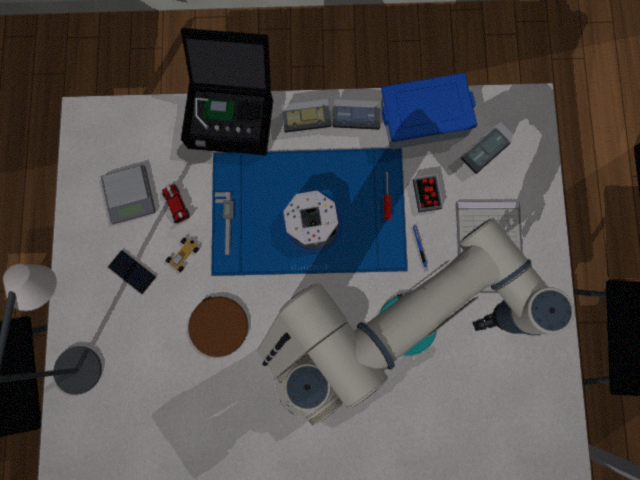

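View pics/scene0.png

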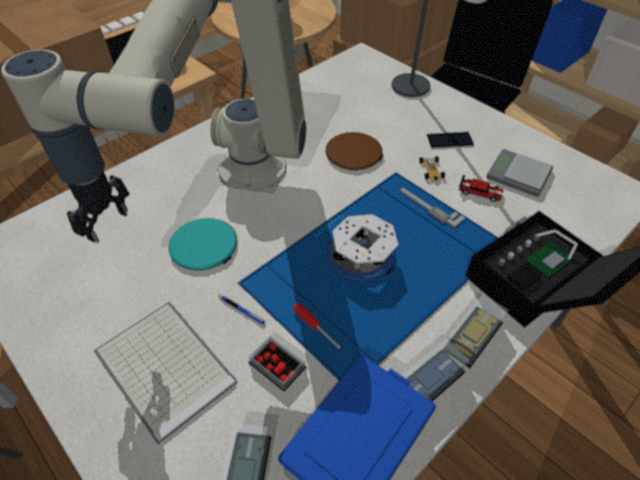

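```bash
cat > h.py <<'E'
import numpy as np, cv2
from scipy.spatial.transform import Rotation as R
from rig import *
def q(v): return R.from_quat([v[1],v[2],v[3],v[0]])
def cam(n,s=None):
    c=camera_params(n)
    if n!="wrist": return c["camera_matrix"],q(c["rotation"]).as_matrix(),np.array(c["position"])
    T=c["tool_from_camera"]; Rt=q(s["orientation"]).as_matrix()
    return c["camera_matrix"],Rt@T[:3,:3],Rt@T[:3,3]+s["tcp_pos"]
def ray(C,u,v,z):
    "world point on plane z"
    K,Rc,p=C; d=Rc@np.linalg.solve(K,[u,v,1.]); return p+d*(z-p[2])/d[2]
def pix(C,P):
    K,Rc,p=C; c=(np.atleast_2d(P)-p)@Rc; x=c@K.T; return x[:,:2]/x[:,2:]
def dep(C,u,v,d):
    K,Rc,p=C; return p+Rc@(np.linalg.solve(K,[u,v,1.])*d)
E
python3 - <<'E'
from h import *
p=np.load("pics/top0p.npy");d=np.load("pics/top0d.npy");C=cam("top")
print(ray(C,311,217,.08),dep(C,325,213,d[213,325]),dep(C,297,213,d[213,297]))
s=state();Rt=q(s["orientation"]).as_matrix()
t=ray(C,311,217,.08);goal=np.array([t[0],t[1],.23]);print(Rt, Rt.T@(goal-s["tcp_pos"])*1000)
c=cv2.resize(p[180:255,270:355],None,fx=7,fy=7,interpolation=2);cv2.imwrite("pics/c1.png",c[:,:,::-1])
E
```

```text
[ 0.5086465  -0.01291791  0.08      ] [ 0.51900062 -0.05766245  0.08629215] [0.52197651 0.03104165 0.08359543]
[[-9.46776463e-01 -3.21891148e-01 -6.45778455e-04]
 [-3.21891783e-01  9.46775091e-01  1.61448057e-03]
 [ 9.17199518e-05  1.73642298e-03 -9.99998488e-01]] [-477.33207594  373.59981469   12.08466632]
```

View pics/c1.png

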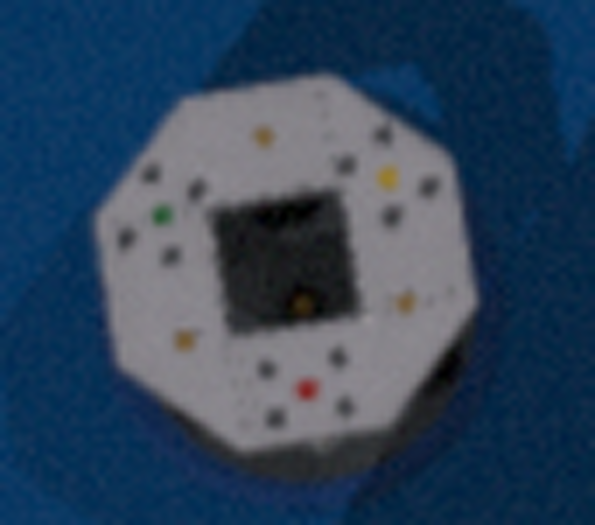

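Call:
apply_moves:
  targets:
    - [[-0.147, 0.115, 0.004, 0, 0, 0, -1], [-0.147, 0.115, 0.004, 0, 0, 0, -1], [-0.147, 0.115, 0.004, 0, 0, 0, -1], [-0.147, 0.115, 0.004, 0, 0, 0, -1], [-0.147, 0.115, 0.004, 0, 0, 0, -1], [-0.147, 0.115, 0.004, 0, 0, 0, -1], [-0.147, 0.115, 0.004, 0, 0, 0, -1], [-0.147, 0.115, 0.004, 0, 0, 0, -1], [-0.147, 0.115, 0.004, 0, 0, 0, -1], [-0.147, 0.115, 0.004, 0, 0, 0, -1], [-0.147, 0.115, 0.004, 0, 0, 0, -1], [-0.147, 0.115, 0.004, 0, 0, 0, -1], [-0.147, 0.115, 0.004, 0, 0, 0, -1], [0, 0, 0, 0, 0, 0, -1], [0, 0, 0, 0, 0, 0, -1]]

```text
time: 1.6
tcp_pos: [0.509, -0.0122, 0.2284]
orientation: [-0.001, -0.164, 0.986, -0.0]
wrist_force: [-0.7, 0.0, 0.0]
finger_gap: -0.0003
finger_force: 0.0
```

```bash
cat >> h.py <<'E'
def snap(k):
    s=state(); p,d=get_image("wrist"); cv2.imwrite(f"pics/{k}.png",p[:,:,::-1]); np.savez(f"pics/{k}.npz",p=p,d=d,**{a:s[a] for a in("tcp_pos","orientation")})
    return s,p,d
def load(k):
    z=np.load(f"pics/{k}.npz"); return z,z["p"],z["d"],cam("wrist",z)
E
python3 - <<'E'
from h import *
s,p,d=snap("w1");print(s["time"],s["tcp_pos"],s["finger_gap"])
E
```

```text
1.6 [ 0.50902121 -0.01221394  0.22838715] -0.0003206441967165087
```

View pics/w1.png

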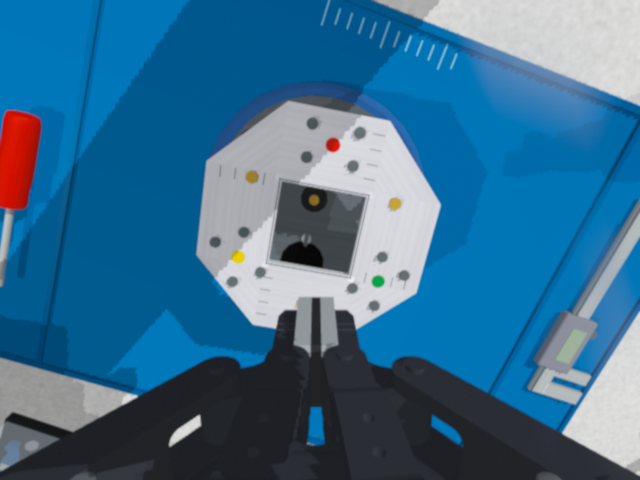

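Run:
```python
from h import *
z,p,d,C=load("w1")
c=cv2.resize(p[85:340,190:450],None,fx=2.3*1.0,fy=2.3,interpolation=2);cv2.imwrite("pics/c2.png",c[:,:,::-1])
for u,v in [(315,200),(305,200),(302,257),(305,238),(340,215),(332,145),(238,257),(378,281),(225,130),(335,92)]: print(u,v,dep(C,u,v,d[v,u]).round(4))
```

```text
315 200 [ 0.4978 -0.0164  0.042 ]
305 200 [ 0.5013 -0.0238  0.0377]
302 257 [ 0.5517 -0.0099  0.0283]
305 238 [ 0.5332 -0.0133  0.0328]
340 215 [0.5056 0.0085 0.0289]
332 145 [ 0.4511 -0.0204  0.0833]
238 257 [ 0.5477 -0.0583  0.084 ]
378 281 [0.5321 0.0445 0.0846]
225 130 [ 0.471  -0.1029  0.0205]
335 92 [ 0.4148 -0.0282  0.0218]
```

View pics/c2.png

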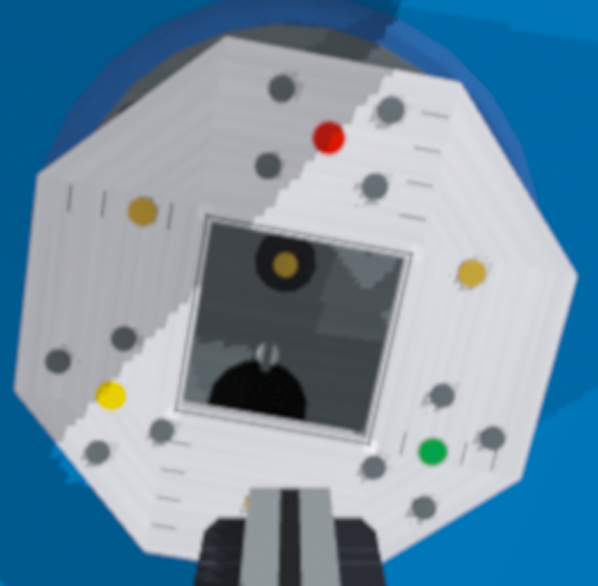

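```bash
cat >> h.py <<'E'
def pose(C,dots,z=.084,stub=None):
    D=np.array([ray(C,*u,z) for u in dots])[:,:2]
    L=.06*np.exp(1j*np.radians([0,120,240])); w=D@[1,1j]; m=w.mean(); r=((w-m)*L.conj()).sum(); a=np.angle(r)
    e=abs(w-m-L*np.exp(1j*a))
    print("plate mid",m.real.round(4),m.imag.round(4),"yaw",np.degrees(a).round(2),"res mm",(e*1e3).round(1))
    if stub is not None:
        S=ray(C,*stub,.041); o=(S[0]+1j*S[1]-m); print("stub",S.round(4),"needed world mm",(o.real*1e3).round(1),(o.imag*1e3).round(1),"in plate axes",(o*np.exp(-1j*a)*1e3).round(1))
        return m,a,S
E
python3 - <<'E'
from h import *
z,p,d,C=load("w1")
m,a,S=pose(C,[(333,145),(238.3,257.2),(377.8,281.5)],.084,(314.3,199.3))
W=[(211,218),(409,255),(369,440),(179,408)]
w=[ray(C,190+u/2.3,85+v/2.3,.084) for u,v in W];print(np.mean(w,0),np.array(w).round(4))
print(ray(C,190+266/2.3,85+355/2.3,.03),ray(C,190+257/2.3,85+410/2.3,.028))
# heights of dots by depth
for u,v in [(333,145),(238,257),(378,281)]:
    pts=[dep(C,u+i,v+j,d[v+j,u+i])[2] for i in range(-4,5) for j in range(-4,5)]; print(np.median(pts))
# plane fit of plate top by depth mask
yy,xx=np.mgrid[95:335:2,190:450:2];K,Rc,P=C
q3=np.stack([(xx-K[0,2])/K[0,0],(yy-K[1,2])/K[1,1],np.ones(xx.shape)],-1)*d[95:335:2,190:450:2,None]
X=(q3@Rc.T+P).reshape(-1,3); X=X[(abs(X[:,2]-.084)<.006)&(abs(X[:,0]-m.real)<.085)&(abs(X[:,1]-m.imag)<.085)]
A=np.c_[X[:,0]-m.real,X[:,1]-m.imag,np.ones(len(X))];k=np.linalg.lstsq(A,X[:,2],rcond=None)[0];print("plane",k,len(X))
for t in(0,120,240):
    print((k@[.06*np.cos(a+np.radians(t)),.06*np.sin(a+np.radians(t)),1]*1e3).round(2))
E
```

```text
plate mid 0.5105 -0.0111 yaw -171.67 res mm [0.2 0.1 0.1]
stub [ 0.4977 -0.0171  0.041 ] needed world mm -12.8 -6.0 in plate axes (13.5+4.1j)
[ 0.50990353 -0.01078318  0.084     ] [[ 0.4841 -0.0452  0.084 ]
 [ 0.4754  0.0146  0.084 ]
 [ 0.5354  0.0241  0.084 ]
 [ 0.5447 -0.0367  0.084 ]]
[ 0.53495599 -0.01214421  0.03      ] [ 0.55740555 -0.0082918   0.028     ]
0.08380258297254839
0.08457627979725468
0.08465577097625882
plane [0.00856778 0.00088018 0.08381081] 8501
83.29
84.09
84.05
```

Call:
apply_moves:
  targets:
    - [[0.127, 0.009, 0.078, 0, 0, 0, -1], [0.127, 0.009, 0.078, 0, 0, 0, -1], [0.127, 0.009, 0.078, 0, 0, 0, -1], [0.127, 0.009, 0.078, 0, 0, 0, -1], [0, 0, 0, 0, -0.93, 0, -1], [0, 0, 0, 0, -0.93, 0, -1], [0, 0, 0, 0, -0.93, 0, -1], [0, 0, 0, 0, -0.93, 0, -1], [0, 0, 0, 0, -0.93, 0, -1], [0, 0, 0, 0, -0.93, 0, -1], [0, 0, 0, 0, 0, 0, -1]]

```text
time: 2.75
tcp_pos: [0.3827, -0.047, 0.1497]
orientation: [0.284, -0.155, 0.945, 0.047]
wrist_force: [0.5, -0.2, -1.0]
finger_gap: 0.0001
finger_force: 0.0
```

Run:
```python
from h import *
s,p,d=snap("w2");print(s["time"],s["tcp_pos"])
```

```text
2.75 [ 0.38270723 -0.04697681  0.14971202]
```

View pics/w2.png

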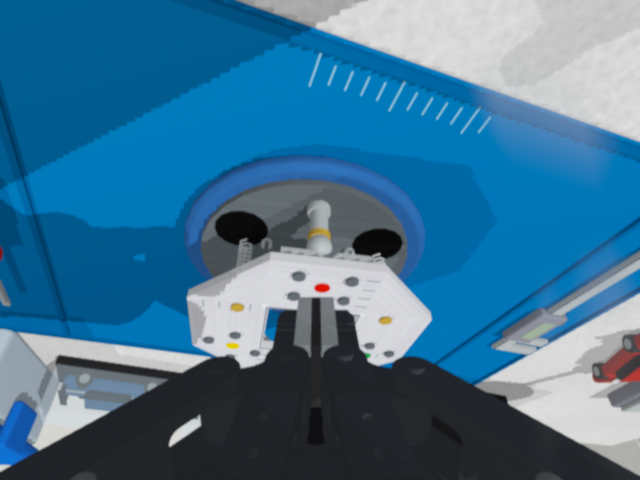

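Run:
```python
from h import *
z,p,d,C=load("w2")
c=cv2.resize(p[150:300,180:440],None,fx=3,fy=3,interpolation=2);cv2.imwrite("pics/c3.png",c[:,:,::-1])
```

```text
(no output)
```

View pics/c3.png

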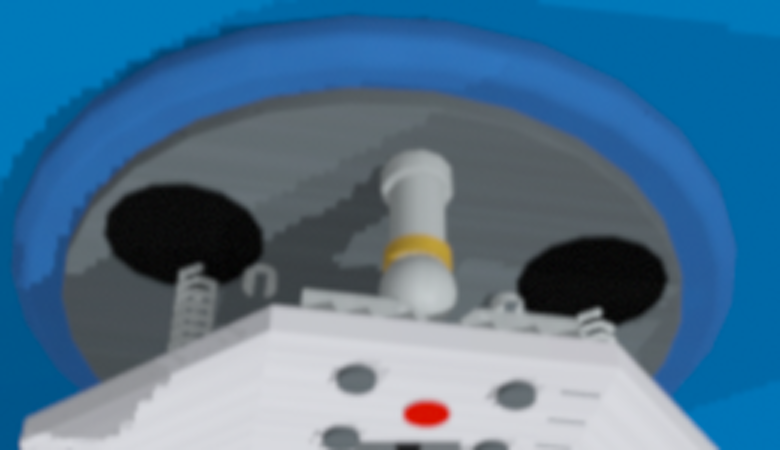

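Run:
```python
from h import *
z,p,d,C=load("w2")
z1,_,_,C1=load("w1"); S=ray(C1,314.3,199.3,.041)
for n,u,v,h in [("ball",320,243,.062),("foot",319,210,.031),("h1",241.3,227.7,.028),("h2",377.7,243.3,.028)]:
    w=ray(C,u,v,h);e=w-S;print(n,w.round(4),(np.hypot(*e[:2])*1e3).round(1),np.degrees(np.arctan2(e[1],e[0])).round(1), dep(C,u,v,d[round(v),round(u)]).round(4))
w=ray(C,322,287.5,.084);print("red",w)
```

```text
ball [ 0.4357 -0.0261  0.062 ] 62.7 -171.6 [ 0.432  -0.0274  0.0652]
foot [ 0.4389 -0.0255  0.031 ] 59.5 -171.8 [ 0.4335 -0.0274  0.0365]
h1 [ 0.4766 -0.0711  0.028 ] 58.1 -111.3 [ 0.4758 -0.0711  0.0287]
h2 [0.4618 0.0289 0.028 ] 58.3 128.1 [0.4601 0.028  0.0295]
red [ 0.45049524 -0.0199272   0.084     ]
```

Call:
apply_moves:
  targets:
    - [[0, 0, 0, 0, 0.93, 0, -1], [0, 0, 0, 0, 0.93, 0, -1], [0, 0, 0, 0, 0.93, 0, -1], [0, 0, 0, 0, 0.93, 0, -1], [0, 0, 0, 0, 0.93, 0, -1], [0, 0, 0, 0, 0.93, 0, -1], [-0.133, -0.007, 0, 0, 0, 0, -1], [-0.133, -0.007, 0, 0, 0, 0, -1], [-0.133, -0.007, 0, 0, 0, 0, -1], [-0.133, -0.007, 0, 0, 0, 0, -1], [0, 0, 0, 0, 0, 0.875, -1], [0, 0, 0, 0, 0, 0.875, -1], [0, 0, 0, 0, 0, 0, -1], [0, 0, 0, 0, 0, 0, -1]]

```text
time: 4.2
tcp_pos: [0.5145, -0.0096, 0.1514]
orientation: [-0.0, -0.073, 0.997, -0.0]
wrist_force: [0.2, -0.2, 0.0]
finger_gap: 0.0001
finger_force: 0.0
```

```bash
cat >> h.py <<'E'
MID=np.array([.5105,-.0111]); YAW=-171.67
def rep(s=None):
    s=s or state(); Rt=q(s["orientation"]).as_matrix(); e=s["tcp_pos"][:2]-MID
    px=np.array([np.cos(np.radians(YAW)),np.sin(np.radians(YAW))]); py=np.array([-px[1],px[0]])
    print("t",s["time"],"tcp in plate0 mm",(e@px*1e3).round(2),(e@py*1e3).round(2),"z",s["tcp_pos"][2].round(4),"toolx yaw",np.degrees(np.arctan2(Rt[1,0],Rt[0,0])).round(2),"tilt",Rt[:2,2].round(4),
     "F plate",(s["wrist_force"][:2]@px).round(1),(s["wrist_force"][:2]@py).round(1),"Fz",s["wrist_force"][2].round(1))
E
python3 -c "
from h import *
rep()"
```

```text
t 4.2 tcp in plate0 mm -4.2 -0.94 z 0.1514 toolx yaw -171.61 tilt [-0.0004 -0.0008] F plate -0.2 0.2 Fz 0.0
```

Call:
apply_moves:
  targets:
    - [[0.016, -0.004, 0, 0, 0, 0, -1], [0, 0, 0.08, 0, 0, 0, -1], [0, 0, 0.08, 0, 0, 0, -1], [0, 0, 0.08, 0, 0, 0, -1], [0, 0, 0.05, 0, 0, 0, -1], [0, 0, 0.04, 0, 0, 0, -1], [0, 0, 0, 0, 0, 0, -1]]

```text
time: 4.9
tcp_pos: [0.5093, -0.0111, 0.0678]
orientation: [-0.001, -0.072, 0.997, -0.0]
wrist_force: [0.0, 0.2, 0.1]
finger_gap: 0.0001
finger_force: 0.0
```

Call:
apply_moves:
  targets:
    - [[0.016, 0, 0, 0, 0, 0, -1], [0.016, 0, 0, 0, 0, 0, -1], [0.016, 0, 0, 0, 0, 0, -1], [0.012, 0, 0, 0, 0, 0, -1], [0.008, 0, 0, 0, 0, 0, -1], [0, 0, 0, 0, 0, 0, -1]]

```text
time: 5.5
tcp_pos: [0.4933, -0.0132, 0.069]
orientation: [0.0, -0.072, 0.997, 0.0]
wrist_force: [-0.6, 0.6, -0.2]
finger_gap: 0.0001
finger_force: 0.0
```

```bash
python3 -c "
from h import *
rep()"
```

```text
t 5.5 tcp in plate0 mm 17.35 -0.38 z 0.069 toolx yaw -171.71 tilt [0.0003 0.0001] F plate 0.5 -0.6 Fz -0.2
```

Call:
apply_moves:
  targets:
    - [[0.008, 0, 0, 0, 0, 0, -1], [0.008, 0, 0, 0, 0, 0, -1], [0.008, 0, 0, 0, 0, 0, -1], [0, 0, 0, 0, 0, 0, -1]]

```text
time: 5.9
tcp_pos: [0.4871, -0.0142, 0.0687]
orientation: [-0.0, -0.072, 0.997, -0.0]
wrist_force: [0.0, -0.4, -0.2]
finger_gap: 0.0
finger_force: 0.0
```

Call:
apply_moves:
  targets:
    - [[0.008, 0, 0, 0, 0, 0, -1], [0.008, 0, 0, 0, 0, 0, -1], [0, 0, 0, 0, 0, 0, -1]]

```text
time: 6.2
tcp_pos: [0.4844, -0.0145, 0.0691]
orientation: [0.001, -0.072, 0.997, 0.0]
wrist_force: [3.1, 0.4, -0.9]
finger_gap: 0.0003
finger_force: 1.6
```

```bash
python3 -c "
from h import *
rep();snap('w3')"
```

```text
t 6.2 tcp in plate0 mm 26.32 -0.42 z 0.0691 toolx yaw -171.7 tilt [0.0021 0.0003] F plate -3.1 0.1 Fz -0.9
```

View pics/w3.png

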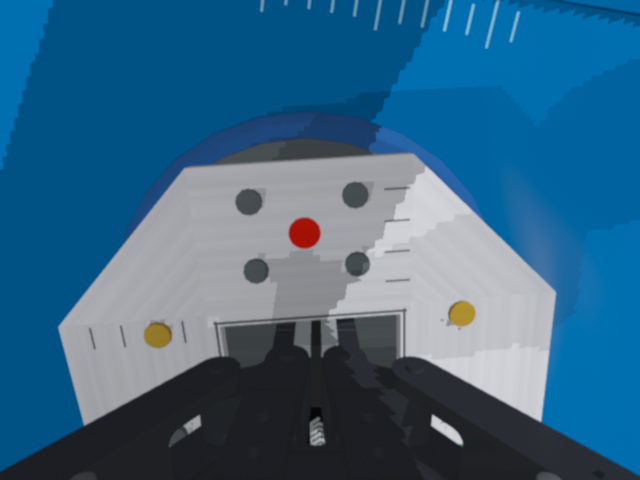

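```bash
cat >> h.py <<'E'
def dots(p):
    f=p.astype(int);r,g,b=f[...,0],f[...,1],f[...,2]
    def blobs(m,lo):
        n,l,st,c=cv2.connectedComponentsWithStats(m.astype(np.uint8)); return [tuple(c[i])+(st[i,4],) for i in range(1,n) if st[i,4]>lo]
    red=[x for x in blobs((r>140)&(g<60)&(b<60),60)]
    gold=[x for x in blobs((r>100)&(r-b>70)&(g-b>35)&(r-g>15)&(r-g<85),60)]
    return red,gold
Z=.084
def track(k,red,golds,z=None):
    z=z or Z
    _,p,d,C=load(k)[0:4]; _,_,_,C1=load("w1")
    P=lambda C,u:complex(*ray(C,u[0],u[1],z)[:2])
    m0=MID@[1,1j]
    ref=np.array([P1 for P1 in REF]); now=np.array([P(C,u) for u in [red]+golds])
    c0,c1=ref.mean(),now.mean(); rot=np.angle(((now-c1)*(ref-c0).conj()).sum())
    m=c1+(m0-c0)*np.exp(1j*rot); res=abs(now-c1-(ref-c0)*np.exp(1j*rot))*1e3
    S=complex(.4977,-.0171); o=(S-m)*np.exp(-1j*np.radians(YAW))*1e3
    print("rot deg",np.degrees(rot).round(2),"remaining mm plate axes",o.round(2),"res",res.round(2))
REF=[complex(*ray(load("w1")[3],u,v,.084)[:2]) for u,v in [(333,145),(251.6,177),(394.6,203.6)]]
E
python3 - <<'E'
from h import *
for k in("w1","w3"): print(dots(load(k)[1]))
track("w3",(304,233),[(158,335),(462,313)])
E
```

```text
([(np.float64(17.141717203957867), np.float64(157.64826045323971), np.int32(3133)), (np.float64(332.5), np.float64(144.5), np.int32(122))], [(np.float64(251.32323232323233), np.float64(176.6969696969697), np.int32(99)), (np.float64(313.75342465753425), np.float64(199.6164383561644), np.int32(73)), (np.float64(394.81188118811883), np.float64(203.34653465346534), np.int32(101)), (np.float64(237.88372093023256), np.float64(256.5426356589147), np.int32(129))])
([(np.float64(304.20343839541545), np.float64(232.60171919770772), np.int32(698))], [(np.float64(461.8151260504202), np.float64(313.28991596638656), np.int32(476)), (np.float64(157.04742268041238), np.float64(335.04742268041235), np.int32(485))])
rot deg 4.41 remaining mm plate axes (5.47+4.89j) res [0.63 0.48 1.1 ]
```

Call:
apply_moves:
  targets:
    - [[-0.016, 0, 0, 0, 0, 0, -1], [0, -0.03, 0, 0, 0, 0, -1], [0, -0.026, 0, 0, 0, 0, -1], [0.008, 0, 0, 0, 0, 0, -1], [0.008, 0, 0, 0, 0, 0, -1], [0, 0, 0, 0, 0, 0, -1]]

```text
time: 6.85
tcp_pos: [0.4863, -0.0286, 0.0693]
orientation: [0.001, -0.072, 0.997, -0.0]
wrist_force: [4.0, -0.9, -1.2]
finger_gap: 0.0003
finger_force: 1.6
```

Call:
apply_moves:
  targets:
    - [[0.006, 0, 0, 0, 0, 0, -1], [0.006, 0, 0, 0, 0, 0, -1], [0, 0, 0, 0, 0, 0, -1]]

```text
time: 7.15
tcp_pos: [0.4832, -0.0289, 0.0693]
orientation: [0.001, -0.072, 0.997, -0.0]
wrist_force: [4.2, -1.3, 0.3]
finger_gap: -0.0
finger_force: 1.7
```

```bash
cat >> h.py <<'E'
def auto(k):
    s,p,d=snap(k); rep(s); r,g=dots(p); r=max(r,key=lambda x:x[2]); g=sorted(sorted(g,key=lambda x:-x[2])[:2]); print([np.round(x,1).tolist() for x in [r]+g]); track(k,r[:2],[x[:2] for x in g])
    C=cam("wrist",s); K,Rc,P=C
    yy,xx=np.mgrid[0:480,0:640]; X=(np.stack([(xx-K[0,2])/K[0,0],(yy-K[1,2])/K[1,1],np.ones(xx.shape)],-1)*d[...,None])@Rc.T+P
    print("z at red,golds",[(np.median(X[int(x[1])-5:int(x[1])+6,int(x[0])-5:int(x[0])+6,2])*1e3).round(1) for x in [r]+g])
E
python3 -c "
from h import *
auto('w4')"
```

```text
t 7.15 tcp in plate0 mm 29.59 13.65 z 0.0693 toolx yaw -171.69 tilt [ 0.0015 -0.0001] F plate -4.0 1.9 Fz 0.3
[[348.4, 231.7, 693.0], [195.5, 328.6, 484.0], [499.5, 317.8, 489.0]]
rot deg 2.12 remaining mm plate axes (2.02+1.96j) res [0.48 0.7  1.16]
z at red,golds [np.float64(81.0), np.float64(84.3), np.float64(81.4)]
```

Call:
apply_moves:
  targets:
    - [[0.006, 0, 0, 0, 0, 0, -1], [0.004, 0, 0, 0, 0, 0, -1], [0, 0, 0, 0, 0, 0, -1]]

```text
time: 7.5
tcp_pos: [0.4802, -0.0293, 0.0688]
orientation: [0.0, -0.072, 0.997, 0.0]
wrist_force: [4.4, -1.6, -1.2]
finger_gap: -0.0
finger_force: 2.0
```

```bash
python3 -c "
from h import *
auto('w5')"
```

```text
t 7.5 tcp in plate0 mm 32.59 13.59 z 0.0688 toolx yaw -171.71 tilt [0.0004 0.0001] F plate -4.1 2.2 Fz -1.2
[[345.6, 233.0, 695.0], [191.3, 323.8, 474.0], [495.6, 324.4, 489.0]]
rot deg -0.08 remaining mm plate axes (-0.8-0.52j) res [0.39 1.15 0.94]
z at red,golds [np.float64(80.7), np.float64(82.1), np.float64(82.2)]
```

Call:
apply_moves:
  targets:
    - [[-0.02, 0, 0, 0, 0, 0, -1], [-0.05, 0.056, 0, 0, 0, 0, -1], [0, 0, 0, 0, 0, 0, -1], [0, 0, -0.1, 0, 0, 0, -1], [0, 0, -0.19, 0, 0, 0, -1], [0, 0, -0.19, 0, 0, 0, -1], [0, 0, -0.16, 0, 0, 0, -1], [0, 0, 0, 0, 0, 0, -1], [0, 0, 0, 0, 0, 0, -1]]

```text
time: 8.45
tcp_pos: [0.4953, -0.0124, 0.229]
orientation: [0.0, -0.072, 0.997, 0.001]
wrist_force: [-0.3, 0.2, -1.2]
finger_gap: -0.0004
finger_force: 0.0
```

Run:
```python
from h import *
s,p,d=snap("w6");rep(s);print(dots(p))
c=cv2.resize(p[60:360,160:480],None,fx=2,fy=2,interpolation=2);cv2.imwrite("pics/c6.png",c[:,:,::-1])
```

```text
t 8.45 tcp in plate0 mm 15.19 -0.93 z 0.229 toolx yaw -171.71 tilt [0.0003 0.0011] F plate 0.3 -0.3 Fz -1.2
([(np.float64(307.53225806451616), np.float64(142.92741935483872), np.int32(124)), (np.float64(25.689606741573034), np.float64(227.50351123595505), np.int32(2848))], [(np.float64(235.72826086956522), np.float64(188.55434782608697), np.int32(92)), (np.float64(379.7524752475247), np.float64(188.97029702970298), np.int32(101)), (np.float64(309.0), np.float64(215.5), np.int32(76)), (np.float64(238.16528925619835), np.float64(267.3305785123967), np.int32(121))])
```

View pics/c6.png

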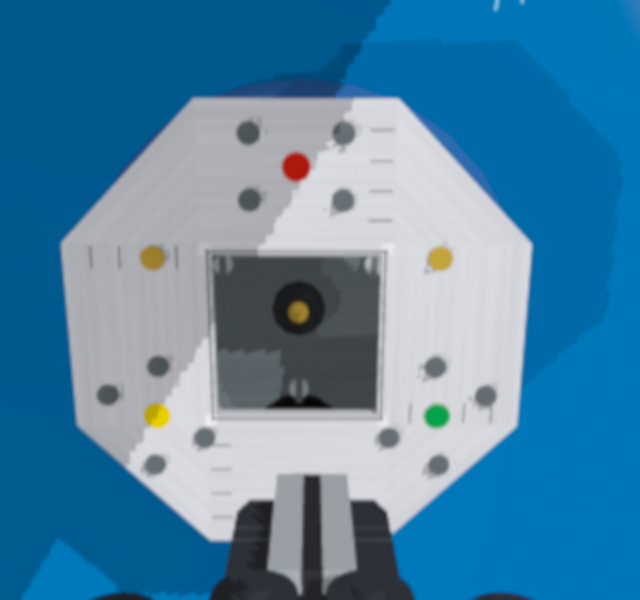

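Run:
```python
from h import *
z,p,d,C=load("w6")
D=[(307.5,142.9),(238.2,267.3),(378,268)]
for h in(.0803,.084): m,a,S=pose(C,D,h,(309,214.7))
def plane(k,m,a):
    z,p,d,C=load(k);K,Rc,P=C; yy,xx=np.mgrid[60:360,150:480]
    X=(np.stack([(xx-K[0,2])/K[0,0],(yy-K[1,2])/K[1,1],np.ones(xx.shape)],-1)*d[60:360,150:480,None])@Rc.T+P
    X=X.reshape(-1,3);X=X[(abs(X[:,2]-.0825)<.007)]; e=(X[:,:2]-[m.real,m.imag]); X=X[np.hypot(*e.T)<.08]
    A=np.c_[X[:,0]-m.real,X[:,1]-m.imag,np.ones(len(X))]
    w=np.ones(len(X),bool)
    for _ in range(4):
        kk=np.linalg.lstsq(A[w],X[w,2],rcond=None)[0]; w=abs(A@kk-X[:,2])<.002
    print(k,kk,[(kk@[.06*np.cos(a+np.radians(t)),.06*np.sin(a+np.radians(t)),1]*1e3).round(2) for t in(0,120,240)],w.sum())
    # table/mat level reference
plane("w1",complex(.5105,-.0111),np.radians(-171.67)); plane("w6",m,a)
# mat reference heights
for k in("w1","w6"):
    z,p,d,C=load(k); print(k,"mat",[ (dep(C,u,v,np.median(d[v-4:v+5,u-4:u+5]))[2]*1e3).round(1) for u,v in((150,180),(120,120),(480,250),(500,150),(320,60))])
```

```text
plate mid 0.498 -0.0173 yaw -171.86 res mm [0.2 0.1 0.2]
stub [ 0.497  -0.0172  0.041 ] needed world mm -1.0 0.1 in plate axes (0.9-0.2j)
plate mid 0.497 -0.0174 yaw -171.86 res mm [0.7 0.9 0.7]
stub [ 0.497  -0.0172  0.041 ] needed world mm 0.1 0.2 in plate axes (-0.1-0.2j)
w1 [0.00855337 0.00123341 0.08374812] [np.float64(83.23), np.float64(84.01), np.float64(84.01)] 28794
w6 [0.00022535 0.00078502 0.0802391 ] [np.float64(80.22), np.float64(80.21), np.float64(80.29)] 28503
w1 mat [np.float64(4.0), np.float64(4.3), np.float64(4.3), np.float64(4.4), np.float64(4.4)]
w6 mat [np.float64(4.3), np.float64(4.2), np.float64(4.6), np.float64(4.6), np.float64(4.2)]
```

```bash
python3 -c "
from rig import *
print(sign_off())"
```

```text
the job is handed in; nothing more can be done
None
```

The plate is home on all three balls: its top measures level at 80.2–80.3 mm over A, B and C, against 80.3 mm expected. The gripper was lifted clear at 8.5 s and the job is handed in.

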